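Tip the slide box onto its back against the stop bar

ROBOT

A 6-joint arm with a two-finger parallel gripper is mounted at the origin on the work surface. World frame = base frame: x ahead of the robot, y to its left, z up, the work surface at z = 0. Lengths are in m, angles in rad, forces in N, time in s.
With the tool pointing down it reaches from about 0.15 to 0.775 m from the base axis. Payload 6.1 kg.
Tool frame: the origin (TCP) lies at the very end of the fingers, on their centre line; the grasp point (between the pads) lies ctrl.grip_point_offset behind it (ctrl.grip_point_offset is the distance from the TCP to the grasp point, in m); z points along the fingers, y is the line along which they close (so a half turn about z gives the same grasp; the last joint's range is limited). The gripper opens to 85 mm and grips with 20 to 120 N. Pads are 22 mm wide; open, the fingers measure 114 mm over their backs; the gripper's body (76 mm by 85 mm) begins 54 mm behind the grasp point. The pads swing forward as they close: fully open they stand 13 mm farther back than shut.
Start: joints at [1.245, 0.126, -0.04, 1.405, 0, 1.571], TCP at [0.168, 0.497, 0.201] pointing down, gripper open.
Joint ranges: [-2.72, 2.72], [-0.95, 1.95], [-1.27, 1.35], [-1.78, 2.02], [-1.46, 1.47], [-3.14, 3.14]. Speed limits (rad/s): [2.39, 2.39, 3.01, 3.14, 3.14, 3.14].

INTERFACE

Orientations are given as a rotation vector (axis times angle).
In Python, from cell import read_state, eyes, job, ctrl gives the robot as it stands.
- The arm moves only by the tool move_arm, never from a script. Its argument "targets" is a list of rows, each a list of 3 entries, a list of its own where there are three numbers: the turn, a rotation vector about the world's x, y, z in degrees, then the shift along the world's x, y, z in cm, then the gripper command: -1 is shut, 1 is fully open, values between are in proportion. A call has 1 to 20 rows; each row is the pose to reach, as a shift and turn from the pose commanded when the call began; what a row does not reach only later rows make up. A row lasts 1/8 s, in which the tool goes at most 62.5 mm and 10.7 degrees, less where a joint would pass 70% of its speed; a pose out of reach is approached as far as the arm can. A call with a gripper value outside its range is refused whole. The fingers move at their own pace and stop on an object; "force" is the grip in N (left out, the last holds). Time passes only in rows, so rows that repeat a pose let the fingers close. It gives the time, the measured TCP pose, the force, the opening and the grip force at its end, in the units of the state.
- read_state(): the state, without advancing time (a new reading comes with each control period).
- eyes.snapshot(name): name is "side" or "top" or "wrist"; returns a dict with "pixels" (400x640x3 uint8, red, green, blue), "range_z" (400x640 float32, m along the optical axis (not along the pixel's ray), 0 where there is no reading), "camera_matrix" (3x3 intrinsics, pixels), "extrinsics" (4x4, takes a point from world to camera coordinates). Camera axes: x right, y up, looking along -z (the intrinsics and any distortion apply to the point x, -y, -z); pixel columns grow to the right and rows downward; lengths in m; the calibration is good to about 2 mm. A picture is of the moment at which its call begins.
- job.job_done(): hands the job in; it is judged then, once.
The state is a dict: "time_s": time; "joints": joint angles; "qvel": joint speeds; "tau": joint torques, N m; "position": TCP position; "tool_rot": TCP orientation; "wrist_force": force on the tool from outside, world axes, zero at the start; "moment": the same for the moment, N m; "opening": opening from 0.0 (shut) to 1.0 (fully open); "grip_force": force on a finger pad.
Only numpy, scipy, OpenCV 4.12 (cv2) and the standard library are available. Lean on these libraries where they do the work, as an engineer would, in place of code of your own. Each camera call takes 0.05 s, during which the arm holds its last target. There are 200 camera calls.

TASK

The blue slide box stands on end on the lab bench with its label facing away from the aluminium stop bar. Push it over so that it lies on its back with the label up, and push it along the bench until its end sits flat against the stop bar. Only push the box, never pick it up, and leave the swab jar, the amber bottle and the roll of tape where they are.

Things in the scene. Friction and masses are not known exactly. Their poses are not given: they have to be found in the camera images.
- slidebox: Loose blue plastic slide box, closed, a rigid block 40 x 90 x 120 mm (own x, y, z), 0.15 to 0.3 kg. It stands on its 40 x 90 mm foot; origin: centre of the foot; z points up from it. Own x points from the labelled face (white label, orange stripe) to the plain back, at the start roughly towards the stop bar. Pushed high on the label it tips onto its back: x points down, it is 40 mm high.
- slidebox_top (a point): Centre of the box's 40 x 90 mm end opposite the foot (the upper end at the start, with a small white catch); this is the end that must lie against the stop bar. Once tipped, it lies about 60 to 350 mm short of the bar, up to some 35 degrees out of square with it.
- slidebox_center (a point): Middle of the slide box: 60 mm above the bench while standing, 20 mm while lying on its back.
- stopbar: Bare aluminium bar fixed to the bench on the robot's left: 300 mm long (own y), 30 mm wide (own x), 20 mm high. Origin at bench level under the middle of the long face that looks towards the box (to the robot's right); own x points level into the bar, away from the box.
- stop_face (a point): Middle of the bar's long face that the box must lie against, 10 mm above the bench; same axes as the bar. A box pushed in well out of square wedges with one corner on this face instead of squaring itself.
- jar: Open glass jar with wooden swab sticks, 72 mm across, 130 mm high (sticks to 145 mm), loose, a bystander. Origin: centre of its underside.
- bottle: Small amber dropper bottle with black cap, 36 mm across, 80 mm high, loose, a bystander. Origin: centre of its underside.
- tape: Roll of yellow tape lying flat, 64 mm across, 22 mm high, loose, a bystander. Origin: centre of its underside.

How it is judged:
On the way:
1. the slide box lies on its back, label up (angle between slidebox's own x axis and vertical above 3 rad and height (world z) of slidebox_center below 0.026 m), for 0.2 s.
At the end, for the whole second after the job is handed in: The slide box lies at rest flat on its back, label up (within 8 degrees), its end within 8 mm of the stop bar's face, squared to it within 0.1 rad, and with the middle of that end no more than 120 mm from the middle of the bar (all of step 1 and x of slidebox_top in the frame of stop_face between -0.008 and 0.006 m and y of slidebox_top in the frame of stop_face between -0.12 and 0.12 m and angle between the z axis of slidebox and the x axis of stopbar, either way round below 0.1 rad and linear speed of slidebox below 0.01 m/s); the robot touches nothing.
It fails at once if the slide box is lifted: its middle rises more than 85 mm above the bench (height (world z) of slidebox_center above 0.085 m).
It fails at once if the swab jar is shifted by more than 15 mm or tipped (distance of jar from where it was at the start of the episode above 0.015 m or angle between jar's own z axis and vertical above 0.35 rad).
It fails at once if the amber bottle is shifted by more than 15 mm or tipped (distance of bottle from where it was at the start of the episode above 0.015 m or angle between bottle's own z axis and vertical above 0.35 rad).
It fails at once if the roll of tape is shifted by more than 15 mm or tipped (distance of tape from where it was at the start of the episode above 0.015 m or angle between tape's own z axis and vertical above 0.35 rad).
It also fails if it takes over 64 s, if anything falls off the work surface, if the arm or the gripper's body presses on something with over 40 N, if the wrist force passes 120 N, or if a joint passes its speed limit or range.

## Working session

There is one attempt and no reset: what is moved stays moved. The work goes in short steps, Python scripts to look and compute and a tool call to move; the robot and the scene stay as the last step left them, time stands still between calls to the robot, and variables do not carry over. Pictures are saved under pics/ and viewed, at most 10 in all, crops included, and the job is handed in when it is done.

Besides the shell and the picture viewer there is one more tool, called after ">>>" as a command line: name --argument value ..., lists and objects as JSON in quotes. move_arm: Moves the arm, as the interface text tells. Its arguments: {"type":"object","properties":{"targets":{"type":"array"},"force":{"type":"number"}},"required":["targets"]}

```bash
mkdir -p pics; cat > h.py <<'E'
import numpy as np, cv2
from cell import read_state, eyes, job, ctrl
def cloud(s):
    K=np.array(s["camera_matrix"]);E=np.array(s["extrinsics"]);d=s["range_z"]
    v,u=np.mgrid[0:d.shape[0],0:d.shape[1]]
    p=np.stack([(u-K[0,2])/K[0,0]*d,-(v-K[1,2])/K[1,1]*d,-d],-1)
    return (p-E[:3,3])@E[:3,:3]
def snap(n,f=None):
    s=eyes.snapshot(n); im=s["pixels"]
    if f: cv2.imwrite("pics/"+f,im[...,::-1])
    P=cloud(s); hsv=cv2.cvtColor(np.ascontiguousarray(im),cv2.COLOR_RGB2HSV)
    return s,P,hsv,s["range_z"]>0
def rect(xy):
    r=cv2.minAreaRect(xy.astype(np.float32)); return np.round(np.array(cv2.boxPoints(r)),3).tolist()
E
python3 - <<'E'
from h import *
st=read_state(); print({k:np.round(v,3).tolist() for k,v in st.items()})
for n in("top","side"):
    s,P,h,ok=snap(n,n+"1.png")
    print(n,np.round(-np.array(s["extrinsics"])[:3,:3].T@np.array(s["extrinsics"])[:3,3],3))
    m=ok&(P[...,2]>.006)&(P[...,2]<.2)
    k,l,stt,c=cv2.connectedComponentsWithStats(m.astype(np.uint8))
    for i in range(1,k):
        if stt[i,4]>80:
            q=P[l==i]; print(stt[i].tolist(),np.round(q.min(0),3),np.round(q.max(0),3),rect(q[:,:2]),np.median(h[l==i],0))
E
```

```text
{'time_s': 0.0, 'joints': [1.245, 0.126, -0.041, 1.405, -0.0, 1.571], 'qvel': [-0.001, 0.002, -0.001, -0.001, 0.0, -0.001], 'tau': [-0.001, -43.591, 35.293, 0.017, -0.0, 0.0], 'position': [0.168, 0.497, 0.201], 'tool_rot': [-0.509, -3.1, 0.003], 'wrist_force': [-0.956, -0.073, -0.131], 'moment': [0.004, 0.002, -0.009], 'grip_force': 0.0, 'opening': 1.002}
top [0.52  0.086 1.114]
[569, 102, 71, 101, 5466] [ 0.601 -0.699  0.006] [ 0.841 -0.523  0.024] [[0.5989999771118164, -0.6700000166893005], [0.8050000071525574, -0.722000002861023], [0.8460000157356262, -0.5590000152587891], [0.6399999856948853, -0.5080000162124634]] [ 39.  25. 130.]
[394, 107, 44, 44, 1265] [ 0.728 -0.185  0.006] [ 0.799 -0.113  0.145] [[0.7260000109672546, -0.18199999630451202], [0.796999990940094, -0.18700000643730164], [0.8019999861717224, -0.11599999666213989], [0.7300000190734863, -0.11100000143051147]] [60. 17. 94.]
[349, 118, 28, 28, 407] [ 0.741 -0.07   0.006] [ 0.805 -0.007  0.027] [[0.7329999804496765, -0.05900000035762787], [0.7919999957084656, -0.07900000363588333], [0.8119999766349792, -0.0199999995529
[... 3525 characters left out ...]
0.004  0.025] [[0.7300000190734863, -0.01899999938905239], [0.7540000081062317, -0.07900000363588333], [0.8109999895095825, -0.0560000017285347], [0.7870000004768372, 0.004000000189989805]] [ 21. 174. 111.]
[249, 251, 137, 41, 1955] [0.427 0.179 0.006] [0.727 0.212 0.025] [[0.4269999861717224, 0.17900000512599945], [0.7269999980926514, 0.17800000309944153], [0.7269999980926514, 0.21199999749660492], [0.4269999861717224, 0.21299999952316284]] [ 19.  28. 153.]
[308, 295, 20, 41, 656] [0.505 0.327 0.006] [0.54  0.36  0.083] [[0.5, 0.35100001096725464], [0.5109999775886536, 0.3240000009536743], [0.5429999828338623, 0.33799999952316284], [0.5320000052452087, 0.36399999260902405]] [19.  66.5 75. ]
```

>>> move_arm --targets '[[[0, 0, -50.7], [40.7, -72.5, 0], -0.4], [[0, 0, -50.7], [40.7, -72.5, 0], -0.4], [[0, 0, -50.7], [40.7, -72.5, 0], -0.4], [[0, 0, -50.7], [40.7, -72.5, 0], -0.4], [[0, 0, -50.7], [40.7, -72.5, 0], -0.4], [[0, 0, -50.7], [40.7, -72.5, 0], -0.4], [[0, 0, -50.7], [40.7, -72.5, 0], -0.4], [[0, 0, -50.7], [40.7, -72.5, 0], -0.4], [[0, 0, -50.7], [40.7, -72.5, 0], -0.4], [[0, 0, -50.7], [40.7, -72.5, 0], -0.4], [[0, 0, -50.7], [40.7, -72.5, 0], -0.4], [[0, 0, -50.7], [40.7, -72.5, 0], -0.4], [[0, 0, -50.7], [40.7, -72.5, 0], -0.4], [[0, 0, -50.7], [40.7, -72.5, 0], -0.4], [[0, 0, -50.7], [40.7, -72.5, 0], -0.4], [[0, 0, -50.7], [40.7, -72.5, 0], -0.4], [[0, 0, -50.7], [40.7, -72.5, 0], -0.4], [[0, 0, -50.7], [40.7, -72.5, 0], -0.4]]'

```text
time_s: 2.35
position: [0.5749, -0.2268, 0.202]
tool_rot: [1.786, 2.584, 0.0]
wrist_force: [-0.0, -0.3, -0.2]
opening: 0.302
grip_force: 0.0
```

View pics/top1.png

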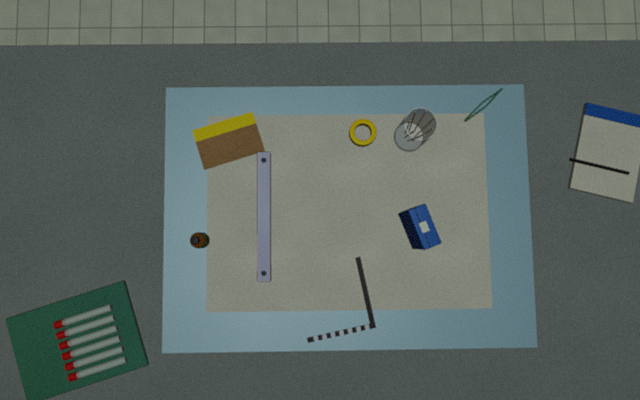

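View pics/side1.png

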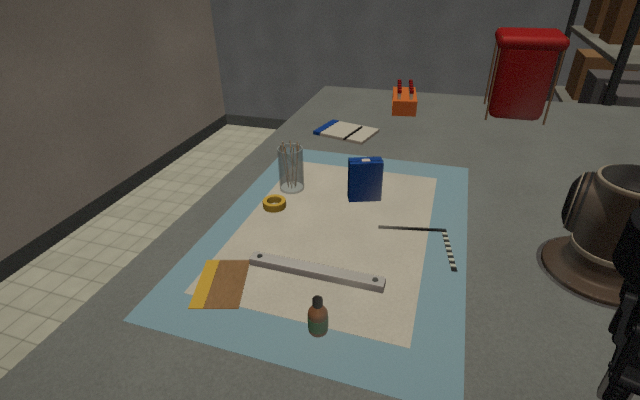

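The top view shows the box standing at px (420,227), with its plain back towards the bar at px (264,216). The tape (362,132) and jar (414,132) are clear of the path. In the side view the plain back at (365,180) faces the camera, so the label is on the far side. I'll tip it now.

>>> move_arm --targets '[[[0, 0, 0], [0, 0, -5], -0.4], [[0, 0, 0], [0, 0, -10], -0.4], [[0, 0, 0], [0, 0, -10], -0.4], [[0, 0, 0], [-0.7, 1.87, -10], -0.4], [[0, 0, 0], [-1.41, 3.74, -10], -0.4], [[0, 0, 0], [-1.65, 4.4, -10], -0.4], [[0, 0, 0], [-1.83, 4.87, -10], -0.4], [[0, 0, 0], [-2.0, 5.33, -10], -0.4], [[0, 0, 0], [-2.18, 5.8, -10], -0.4], [[0, 0, 0], [-2.36, 6.27, -10], -0.4], [[0, 0, 0], [-2.53, 6.74, -10], -0.4], [[0, 0, 0], [-2.7, 7.2, -10], -0.4], [[0, 0, 0], [-2.88, 7.67, -10], -0.4], [[0, 0, 0], [-3.06, 8.14, -10], -0.4], [[0, 0, 0], [-3.24, 8.6, -10], -0.4], [[0, 0, 0], [-3.41, 9.08, -10], -0.4], [[0, 0, 0], [-3.6, 9.55, -10], -0.4], [[0, 0, 0], [-3.77, 10.0, -10], -0.4], [[0, 0, 0], [-3.77, 10.0, -10], -0.4]]'

```text
time_s: 4.72
position: [0.5372, -0.1273, 0.1015]
tool_rot: [1.787, 2.584, 0.0]
wrist_force: [0.0, 0.5, -0.2]
opening: 0.296
grip_force: 0.0
```

```bash
cat > look.py <<'E'
from h import *
import sys
for n in("top","side"):
    s,P,h,ok=snap(n,n+sys.argv[1]+".png")
    X,Y,Z=P[...,0],P[...,1],P[...,2]
    m=ok&(X>.35)&(X<.72)&(Y>-.3)&(Y<.177)&(Z>.03)&(Z<.13)
    blue=m&(h[...,0]>100)&(h[...,0]<125)&(h[...,1]>110)
    t=m&(Z<.045)
    k,l,stt,c=cv2.connectedComponentsWithStats((t|blue).astype(np.uint8))
    for i in range(1,k):
        if stt[i,4]>60:
            q=P[l==i]; print(n,stt[i].tolist(),np.round(q.min(0),3),np.round(q.max(0),3),rect(q[:,:2]))
E
python3 look.py 2
```

```text
top [401, 211, 18, 38, 113] [ 0.5   -0.151  0.03 ] [ 0.583 -0.12   0.105] [[0.49900001287460327, -0.14800000190734863], [0.5, -0.1509999930858612], [0.5830000042915344, -0.12099999934434891], [0.5820000171661377, -0.11800000071525574]]
side [348, 157, 35, 37, 1074] [ 0.497 -0.178  0.03 ] [ 0.593 -0.115  0.123] [[0.4950000047683716, -0.14300000667572021], [0.5109999775886536, -0.18799999356269836], [0.5960000157356262, -0.15800000727176666], [0.5799999833106995, -0.11299999803304672]]
```

```bash
python3 look.py 3; python3 -c "
from h import *;print(read_state()['time_s'])"
```

```text
top [401, 211, 19, 38, 119] [ 0.5   -0.151  0.03 ] [ 0.584 -0.119  0.113] [[0.49900001287460327, -0.14900000393390656], [0.5, -0.15199999511241913], [0.5839999914169312, -0.12099999934434891], [0.5820000171661377, -0.11800000071525574]]
side [348, 157, 35, 37, 1078] [ 0.497 -0.177  0.03 ] [ 0.593 -0.115  0.123] [[0.49399998784065247, -0.14300000667572021], [0.5080000162124634, -0.18400000035762787], [0.593999981880188, -0.15399999916553497], [0.5799999833106995, -0.11299999803304672]]
4.925
```

View pics/side3.png

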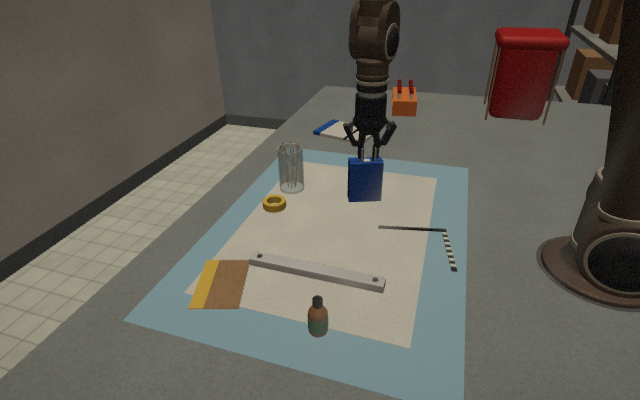

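Side view: the box is still standing at (365,180). The fingers at (370,145) are hidden behind its top, although the state puts the TCP past that point. I'll check where the fingers really are.

```bash
python3 - <<'E'
from h import *
for n in("top","side"):
    s,P,h,ok=snap(n,n+"4.png")
    X,Y,Z=P[...,0],P[...,1],P[...,2]
    m=ok&(X>.4)&(X<.7)&(Y>-.4)&(Y<.17)
    for a in(.126,.15,.18,.22):
        q=P[m&(Z>a)&(Z<a+.03)]
        if len(q): print(n,a,len(q),np.round(q.min(0),3),np.round(q.max(0),3),np.round(np.median(q,0),3))
st=read_state();print(st['time_s'],st['position'],st['joints'])
E
```

```text
top 0.126 13 [ 0.546 -0.116  0.136] [ 0.561 -0.113  0.155] [ 0.551 -0.114  0.146]
top 0.15 13 [ 0.546 -0.115  0.154] [ 0.566 -0.106  0.18 ] [ 0.558 -0.113  0.175]
top 0.18 120 [ 0.478 -0.142  0.181] [ 0.585 -0.099  0.21 ] [ 0.565 -0.115  0.192]
top 0.22 257 [ 0.473 -0.155  0.22 ] [ 0.602 -0.095  0.25 ] [ 0.58  -0.114  0.23 ]
side 0.126 88 [ 0.509 -0.144  0.133] [ 0.558 -0.109  0.156] [ 0.526 -0.123  0.146]
side 0.15 147 [ 0.491 -0.14   0.15 ] [ 0.569 -0.103  0.18 ] [ 0.524 -0.121  0.166]
side 0.18 323 [ 0.479 -0.153  0.18 ] [ 0.585 -0.096  0.21 ] [ 0.523 -0.122  0.195]
side 0.22 525 [ 0.471 -0.161  0.22 ] [ 0.599 -0.093  0.25 ] [ 0.534 -0.116  0.233]
5.025 [ 0.53739191 -0.12777468  0.10136858] [-2.33430682e-01  1.94974998e-01 -1.77123821e-01  1.19867475e+00
 -4.98084475e-06  9.77433716e-01]
```

View pics/top4.png

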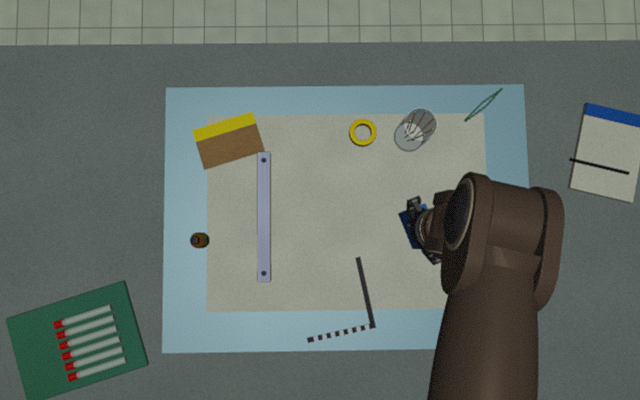

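Top view: the gripper is over the box, at px (415,225), and the box has not moved. I'll zoom in on the side view.

```bash
python3 - <<'E'
import cv2
from h import *
im=cv2.imread("pics/side4.png")[90:215,320:430]; im=cv2.resize(im,None,fx=4.5,fy=4.5,interpolation=cv2.INTER_CUBIC)
s,P,h,ok=snap("wrist","w4.png")
w=cv2.imread("pics/w4.png"); w=cv2.resize(w,None,fx=.45,fy=.45)
out=np.zeros((562,800,3),np.uint8); out[:im.shape[0],:im.shape[1]]=im[:562]; out[:w.shape[0],500:500+w.shape[1]]=w[:,:300]
cv2.imwrite("pics/c4.png",out)
s,P,h,ok=snap("side")
for r in range(140,172,2): print(r,[np.round(P[r,c],3).tolist() for c in(358,362,366,372,376)])
E
```

```text
140 [[0.563, -0.13, 0.184], [0.549, -0.111, 0.192], [0.626, -0.562, 0.003], [0.606, -0.574, 0.001], [0.515, -0.123, 0.191]]
142 [[0.56, -0.116, 0.184], [0.549, -0.112, 0.187], [0.623, -0.548, 0.001], [0.602, -0.555, 0.001], [0.515, -0.123, 0.186]]
144 [[0.559, -0.113, 0.18], [0.549, -0.114, 0.181], [0.618, -0.524, 0.004], [0.599, -0.54, -0.001], [0.515, -0.125, 0.18]]
146 [[0.558, -0.112, 0.175], [0.548, -0.112, 0.176], [0.614, -0.509, 0.003], [0.595, -0.522, -0.001], [0.515, -0.123, 0.175]]
148 [[0.559, -0.117, 0.167], [0.548, -0.113, 0.17], [0.612, -0.499, -0.0], [0.592, -0.507, -0.002], [0.514, -0.125, 0.169]]
150 [[0.559, -0.115, 0.162], [0.547, -0.111, 0.166], [0.609, -0.484, -0.002], [0.588, -0.483, 0.001], [0.514, -0.124, 0.164]]
152 [[0.558, -0.115, 0.157], [0.548, -0.113, 0.159], [0.605, -0.465, -0.001], [0.585, -0.471, -0.001], [0.514, -0.127, 0.157]]
154 [[0.559, -0.116, 0.151], [0.548, -0.114, 0.153], [0.601, -0.447, 0.0], [0.527, -0.142, 0.143], [0.513, -0.125, 0.152]]
156 [[0.557, -0.111, 0.147], [0.547, -0.111, 0.149], [0.356, 0.831, 0.591], [0.526, -0.142, 0.138], [0.
[... 176 characters left out ...]
7, -0.115, 0.135], [0.542, -0.144, 0.123], [0.527, -0.15, 0.122], [0.518, -0.156, 0.121]]
162 [[0.56, -0.13, 0.121], [0.551, -0.134, 0.121], [0.54, -0.134, 0.122], [0.525, -0.139, 0.122], [0.516, -0.146, 0.12]]
164 [[0.559, -0.123, 0.119], [0.55, -0.13, 0.117], [0.541, -0.14, 0.113], [0.524, -0.137, 0.117], [0.515, -0.143, 0.116]]
166 [[0.559, -0.126, 0.112], [0.549, -0.13, 0.111], [0.539, -0.132, 0.111], [0.524, -0.138, 0.111], [0.514, -0.142, 0.11]]
168 [[0.559, -0.127, 0.105], [0.549, -0.128, 0.106], [0.539, -0.133, 0.105], [0.525, -0.142, 0.103], [0.514, -0.143, 0.104]]
170 [[0.559, -0.125, 0.1], [0.549, -0.129, 0.1], [0.539, -0.137, 0.097], [0.524, -0.14, 0.098], [0.514, -0.145, 0.097]]
```

View pics/c4.png

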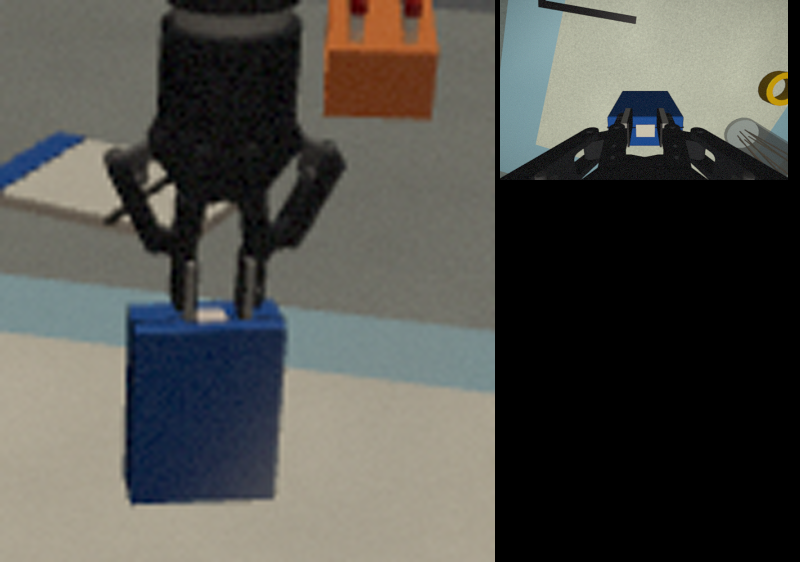

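The zoom shows the fingers 1 cm above the box top, at (190,315) and (247,315). The real tips are at z≈0.132 while the state reports 0.101, so the state reads about 31 mm low. I'll back off, go lower and push again.

>>> move_arm --targets '[[[0, 0, 0], [1.6, -4.2, 0], -0.4], [[0, 0, 0], [3.2, -8.4, 0], -0.4], [[0, 0, 0], [3.2, -8.4, 0], -0.4], [[0, 0, 0], [3.2, -8.4, -3], -0.4], [[0, 0, 0], [3.2, -8.4, -3], -0.4], [[0, 0, 0], [2.5, -6.6, -3], -0.4], [[0, 0, 0], [2.1, -5.6, -3], -0.4], [[0, 0, 0], [1.9, -5.1, -3], -0.4], [[0, 0, 0], [1.76, -4.68, -3], -0.4], [[0, 0, 0], [1.58, -4.2, -3], -0.4], [[0, 0, 0], [1.4, -3.74, -3], -0.4], [[0, 0, 0], [1.23, -3.28, -3], -0.4], [[0, 0, 0], [1.06, -2.8, -3], -0.4], [[0, 0, 0], [0.88, -2.34, -3], -0.4], [[0, 0, 0], [0.7, -1.87, -3], -0.4], [[0, 0, 0], [0.53, -1.4, -3], -0.4], [[0, 0, 0], [0.35, -0.94, -3], -0.4], [[0, 0, 0], [0.35, -0.94, -3], -0.4]]'

```text
time_s: 7.38
position: [0.5407, -0.1367, 0.0715]
tool_rot: [1.787, 2.584, -0.0]
wrist_force: [-0.1, -0.5, 0.6]
opening: 0.298
grip_force: 0.0
```

>>> move_arm --targets '[[[0, 0, 0], [2, -5, 0], -0.4], [[0, 0, 0], [4, -10, 0], -0.4], [[0, 0, 0], [4, -10, 0], -0.4], [[0, 0, 0], [4, -10, 0], -0.4]]'

```text
time_s: 7.88
position: [0.5804, -0.2369, 0.0709]
tool_rot: [-1.788, -2.582, -0.0]
wrist_force: [-0.0, 0.3, -0.8]
opening: 0.297
grip_force: 0.0
```

```bash
python3 look.py 5
```

```text
top [350, 213, 64, 56, 2128] [ 0.456 -0.145  0.031] [ 0.58  -0.004  0.046] [[0.45399999618530273, -0.03400000184774399], [0.4970000088214874, -0.1469999998807907], [0.5809999704360962, -0.11500000208616257], [0.5379999876022339, -0.0020000000949949026]]
side [350, 190, 41, 29, 962] [ 0.454 -0.14   0.03 ] [0.576 0.    0.044] [[0.4519999921321869, -0.028999999165534973], [0.4950000047683716, -0.14499999582767487], [0.5789999961853027, -0.11400000005960464], [0.5360000133514404, 0.0020000000949949026]]
```

View pics/side5.png

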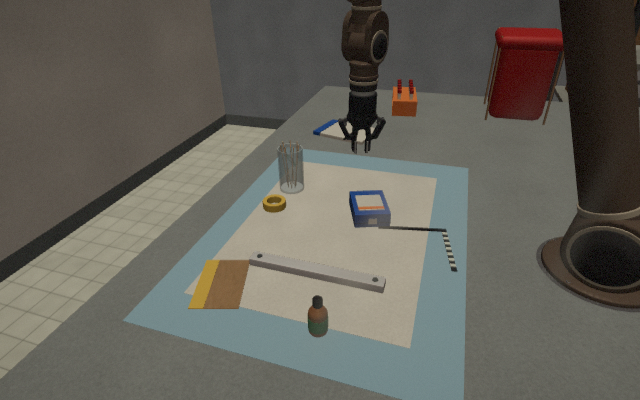

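The box now lies label up at px (370,208), about 20° out of square and roughly 19 cm from the bar. Next I lower the fingers behind its foot end.

>>> move_arm --targets '[[[0, 0, 0], [-1.5, 3, -4], 0.2], [[0, 0, 0], [-1.7, 4, -7], 0.2], [[0, 0, 0], [-1.7, 4, -8], 0.2], [[0, 0, 0], [-1.7, 4, -8], 0.2], [[0, 0, 0], [-1.7, 4, -8], 0.2]]'

```text
time_s: 8.6
position: [0.565, -0.1976, -0.0071]
tool_rot: [1.787, 2.581, 0.001]
wrist_force: [-0.3, -0.1, 0.3]
opening: 0.6
grip_force: 0.0
```

```bash
sleep 2; python3 - <<'E'
from h import *
s,P,h,ok=snap("side","side6.png")
X,Y,Z=P[...,0],P[...,1],P[...,2]
m=ok&(X>.45)&(X<.68)&(Y>-.3)&(Y<-.1)&(h[...,2]<70)&(h[...,1]<120)
for a in(.008,.014,.02,.026,.032,.045,.06,.08):
    q=P[m&(Z>a)&(Z<a+.006)]
    if len(q): print(a,len(q),np.round(q.min(0),3),np.round(q.max(0),3))
im=cv2.imread("pics/side6.png")[120:240,300:420]; cv2.imwrite("pics/c6.png",cv2.resize(im,None,fx=4.5,fy=4.5,interpolation=cv2.INTER_CUBIC))
print(read_state()['time_s'],read_state()['position'],read_state()['wrist_force'])
E
```

```text
0.014 3 [ 0.576 -0.112  0.015] [ 0.578 -0.106  0.02 ]
0.026 3 [ 0.535 -0.212  0.029] [ 0.59  -0.183  0.031]
0.032 10 [ 0.528 -0.214  0.034] [ 0.596 -0.176  0.037]
0.045 14 [ 0.525 -0.209  0.045] [ 0.601 -0.177  0.051]
0.06 14 [ 0.527 -0.219  0.06 ] [ 0.597 -0.177  0.065]
0.08 52 [ 0.505 -0.227  0.08 ] [ 0.611 -0.166  0.086]
8.65 [ 0.56503302 -0.1977252  -0.00709988] [-0.38521699  0.23205261  0.75356902]
```

View pics/c6.png

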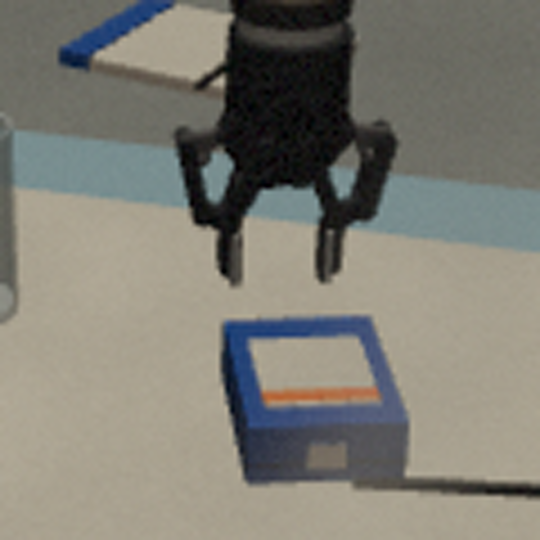

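The fingers are at (230,265) and (325,265), behind the foot end, and the label is up. Their tips are at z≈0.029, so I'll go 13 mm lower and push along an arc.

```bash
python3 - <<'E'
import numpy as np
f=np.array([.539,-.131]);t0=np.radians(110.8);T=np.array([.565,-.1977]);N=15;L=.150
u=lambda t:np.array([np.cos(t),np.sin(t)])
for k in range(N+1):
    t=t0-np.radians(20.8)*k/N
    print(round(np.degrees(t-t0),1),np.round((f-.011*u(t)-T)*100,1).tolist())
    f=f+L/N*u(t-np.radians(.7))
E
```

```text
0.0 [-2.2, 5.6]
-1.4 [-2.6, 6.6]
-2.8 [-2.9, 7.5]
-4.2 [-3.2, 8.5]
-5.5 [-3.5, 9.4]
-6.9 [-3.8, 10.4]
-8.3 [-4.1, 11.3]
-9.7 [-4.3, 12.3]
-11.1 [-4.5, 13.3]
-12.5 [-4.7, 14.3]
-13.9 [-4.9, 15.3]
-15.3 [-5.0, 16.3]
-16.6 [-5.1, 17.2]
-18.0 [-5.2, 18.2]
-19.4 [-5.3, 19.2]
-20.8 [-5.3, 20.2]
```

>>> move_arm --targets '[[[0, 0, 0], [0, 0, -1.3], 0.2], [[0, 0, 0], [-1.1, 2.8, -1.3], 0.2], [[0, 0, 0], [-1.8, 4.6, -1.3], 0.2], [[0, 0, 0], [-2.2, 5.6, -1.3], 0.2], [[0, 0, -1.4], [-2.6, 6.6, -1.3], 0.2], [[0, 0, -2.8], [-2.9, 7.5, -1.3], 0.2], [[0, 0, -4.2], [-3.2, 8.5, -1.3], 0.2], [[0, 0, -5.5], [-3.5, 9.4, -1.3], 0.2], [[0, 0, -6.9], [-3.8, 10.4, -1.3], 0.2], [[0, 0, -8.3], [-4.1, 11.3, -1.3], 0.2], [[0, 0, -9.7], [-4.3, 12.3, -1.3], 0.2], [[0, 0, -11.1], [-4.5, 13.3, -1.3], 0.2], [[0, 0, -12.5], [-4.7, 14.3, -1.3], 0.2], [[0, 0, -13.9], [-4.9, 15.3, -1.3], 0.2], [[0, 0, -15.3], [-5.0, 16.3, -1.3], 0.2], [[0, 0, -16.6], [-5.1, 17.2, -1.3], 0.2], [[0, 0, -18.0], [-5.2, 18.2, -1.3], 0.2], [[0, 0, -19.4], [-5.3, 19.2, -1.3], 0.2], [[0, 0, -20.8], [-5.3, 20.2, -1.3], 0.2], [[0, 0, -20.8], [-5.3, 20.2, -1.3], 0.2]]'

```text
time_s: 11.15
position: [0.5112, 0.0054, -0.0214]
tool_rot: [2.223, 2.219, 0.001]
wrist_force: [0.4, -0.7, 0.4]
opening: 0.6
grip_force: 0.0
```

```bash
sleep 3; python3 look.py 7; python3 -c "
from h import *;r=read_state();print(r['time_s'],r['position'],r['tool_rot'],r['wrist_force'])"
```

```text
top [289, 224, 43, 40, 1578] [0.469 0.039 0.034] [0.557 0.135 0.046] [[0.4690000116825104, 0.04100000113248825], [0.5559999942779541, 0.039000000804662704], [0.5580000281333923, 0.1340000033378601], [0.4699999988079071, 0.13500000536441803]]
side [332, 214, 50, 43, 1403] [ 0.465 -0.001  0.03 ] [0.556 0.139 0.045] [[0.4650000035762787, -0.0010000000474974513], [0.5550000071525574, -0.0010000000474974513], [0.5559999942779541, 0.13899999856948853], [0.4659999907016754, 0.14000000059604645]]
11.25 [ 0.51109429  0.00487085 -0.02146494] [2.22358862e+00 2.21859129e+00 3.93375567e-04] [-0.28302081 -1.00109757 -0.05158221]
```

>>> move_arm --targets '[[[0, 0, 0], [0, 1, 0], 0.2], [[0, 0, 0], [0, 2, 0], 0.2], [[0, 0, 0], [0, 2.8, 0], 0.2], [[0, 0, 0], [0, 3.3, 0], 0.2], [[0, 0, 0], [0, 3.6, 0], 0.2], [[0, 0, 0], [0, 3.8, 0], 0.2], [[0, 0, 0], [0, 4.0, 0], 0.2], [[0, 0, 0], [0, 4.1, 0], 0.2], [[0, 0, 0], [0, 4.2, 0], 0.2], [[0, 0, 0], [0, 4.2, 0], 0.2]]'

```text
time_s: 12.5
position: [0.5109, 0.047, -0.0216]
tool_rot: [2.225, 2.218, 0.0]
wrist_force: [0.5, -2.1, 1.8]
opening: 0.603
grip_force: 1.3
```

```bash
sleep 3; python3 look.py 8; python3 -c "
from h import *;r=read_state();print(r['time_s'],r['position'],r['tool_rot'],r['wrist_force'])"
```

```text
top [271, 224, 31, 41, 1125] [0.468 0.107 0.032] [0.558 0.175 0.046] [[0.46700000762939453, 0.1080000028014183], [0.5569999814033508, 0.10700000077486038], [0.5580000281333923, 0.17499999701976776], [0.46799999475479126, 0.17599999904632568]]
side [327, 223, 52, 46, 1462] [0.465 0.041 0.031] [0.556 0.177 0.045] [[0.4650000035762787, 0.1770000010728836], [0.4659999907016754, 0.03999999910593033], [0.5559999942779541, 0.04100000113248825], [0.5550000071525574, 0.1770000010728836]]
12.6 [ 0.51090787  0.04700794 -0.02160527] [-2.22474532e+00 -2.21808208e+00 -3.24757322e-04] [ 0.81123472 -2.08540928  2.27105551]
```

Almost touching. A slow last few millimetres to confirm contact by force.

>>> move_arm --targets '[[[0, 0, 0], [0, 0.1, 0], 0.2], [[0, 0, 0], [0, 0.2, 0], 0.2], [[0, 0, 0], [0, 0.3, 0], 0.2], [[0, 0, 0], [0, 0.3, 0], 0.2]]'

```text
time_s: 13.1
position: [0.5108, 0.0494, -0.0216]
tool_rot: [2.224, 2.217, -0.002]
wrist_force: [-0.2, -6.1, 2.6]
opening: 0.598
grip_force: 2.8
```

>>> move_arm --targets '[[[0, 0, 0], [0, 0.1, 0], 0.2], [[0, 0, 0], [0, 0.2, 0], 0.2], [[0, 0, 0], [0, 0.2, 0], 0.2]]'

```text
time_s: 13.48
position: [0.5107, 0.0493, -0.0216]
tool_rot: [2.223, 2.214, -0.007]
wrist_force: [-0.1, -13.2, 4.0]
opening: 0.608
grip_force: 6.8
```

Position is unchanged and force has doubled, so the box is firmly against the bar. Retreating.

>>> move_arm --targets '[[[0, 0, 0], [0, -1, 0], 0.2], [[0, 0, 0], [0, -4, 0], 0.2], [[0, 0, 0], [0, -9, 0], 0.2], [[0, 0, 0], [0, -12, 0], 0.2], [[0, 0, 0], [0, -16, 6], 0.2], [[0, 0, 0], [0, -18, 12], 0.2], [[0, 0, 0], [0, -18, 12], 0.2], [[0, 0, 0], [0, -18, 12], 0.2]]'

```text
time_s: 14.48
position: [0.5111, -0.1279, 0.0985]
tool_rot: [2.225, 2.218, 0.002]
wrist_force: [0.7, -0.3, 0.6]
opening: 0.595
grip_force: 0.0
```

```bash
sleep 3; python3 look.py 9; cp pics/side9.png pics/f.png
```

```text
top [270, 224, 54, 41, 2104] [0.467 0.058 0.034] [0.557 0.177 0.045] [[0.46700000762939453, 0.1770000010728836], [0.46700000762939453, 0.057999998331069946], [0.5580000281333923, 0.057999998331069946], [0.5569999814033508, 0.1770000010728836]]
side [327, 227, 52, 39, 1325] [0.465 0.057 0.031] [0.556 0.177 0.045] [[0.4650000035762787, 0.05700000002980232], [0.5550000071525574, 0.0560000017285347], [0.5559999942779541, 0.1770000010728836], [0.4650000035762787, 0.1770000010728836]]
```

View pics/side9.png

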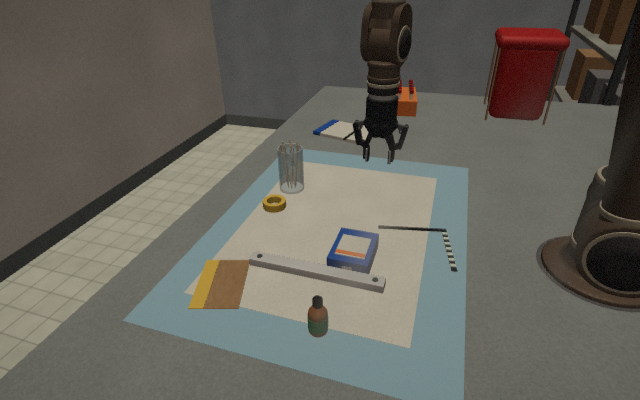

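The box lies label up at (354,250), flush and square against the bar. The jar, tape and bottle have not moved, and the arm is clear.

```bash
python3 -c "
from cell import job;print(job.job_done())"
```

```text
the job is handed in; nothing more can be done
None
```

The slide box lies label up, its end square against the stop bar; jar, bottle and tape look undisturbed, and I handed the job in after about 15 s of the 64 s (no verdict was returned).

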